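# Hang the spare build plate on the storage rail

### The job

Slide the red hook along the rail until the two hooks are as far apart as the two eyes of the spare build plate. Then lift the plate out of its black dock and hang it by both eyes on the two hooks, setting it down gently and making sure that both eyes rest on their hooks before you let go. Leave the other things on the table where they are.

Things in the scene. Friction and masses are not known exactly. Their poses are not given: they have to be found in the camera images.
- plate: Spare build plate in its yellow carrier (0.28 to 0.5 kg), standing upright in the black dock. Origin: middle of its bottom edge. x is normal to the sheet, y along its width, z up. 8 mm thick; sheet 200 mm wide; a crossbar 123 to 133 mm up is 236 mm wide and carries an eye near each end, with a tall handle tongue between them. The same from both sides; it may be hung either way round.
- handle (a point): Point to grip on the plate's handle tongue, 225 mm above the plate's bottom edge, 20 mm below the tongue's top, mid width and mid thickness. Axes as the plate's; the tongue is 12 mm thick along x and 50 mm wide along y, with a black patch on each face.
- eye_a (a point): Eye on the plate's +y side: a rectangular window open through in x, clear opening 28 mm wide (y) and 38 mm high, from 133 to 171 mm above the plate's bottom edge, 8 mm bars around it. This point is the middle of the underside of its top bar (100 mm from the plate's middle, 171 mm up), which is to rest on a hook.
- eye_b (a point): The same point of the equal eye on the plate's -y side; the eyes are 200 mm apart.
- dock: Black printed dock, fixed, 90 x 170 mm, base 12 mm thick; the plate's bottom edge stands on the base between cheeks 45 mm high (to 57 mm above the table), about 1 mm of play on each face. Origin under its centre, y along the slot. Lift the plate straight up at least 50 mm to clear it.
- rail: Storage rail, fixed: a 20 mm aluminium bar 400 mm long along its y, bar centre 205 mm above the table, on posts at its two ends. Origin on the table under the bar's middle. Both hooks point along its -x, to the robot's side. The fixed hook is at y = +140 mm.
- hook_fixed: Fixed hook: white block 36 x 30 x 34 mm on the bar; origin at the block's centre, 205 mm above the table, axes as the rail's. An 8 mm round steel arm runs level along -x from the block's face (18 mm from the origin) to an upturned tip 95 mm from the origin; the tip's top is 14 mm above the arm's top. An eye must pass over the tip from the -x side, then come down on the arm.
- hook_sliding: Sliding hook: the same block and arm, but the block is red, with an upright red tab on top. Origin and axes alike. It slides along the rail's y with about 3 N of friction, from 285 mm to 145 mm away from the fixed hook, on whose -y side it is, and stays where it is left. It starts too far out (235 to 280 mm); the plate's eyes are 200 mm apart.
- fixed_seat (a point): Top of the fixed hook's arm, midway between tip and block: 209 mm above the table, 55 mm to -x of the bar's centre line. An eye's top bar rests here; anywhere between tip and block will do.
- slide_seat (a point): The same point on the sliding hook's arm.
- slide_tab (a point): Middle of the red upright tab on top of the sliding hook's block: tab 24 mm (x) by 10 mm (y), from 222 to 267 mm above the table; this point is at 244.5 mm. Push it sideways to slide the hook; the red block below it is 36 x 30 mm.
- tag_red: red printed key tag, 55 x 34 x 4 mm, lying loose on the thin (3 mm) black mat nearest the robot. Bystander; origin: centre of its underside.
- tag_yellow: yellow printed key tag, 55 x 34 x 4 mm, lying loose on the same mat. Bystander; origin: centre of its underside.
- spool: spool of red filament lying flat, 180 mm across, 58 mm high, on the far side of the table. Bystander; origin: centre of its underside.
- motor: small square stepper motor, 42 x 42 x 40 mm with a thin shaft upward to 64 mm, on the far side. Bystander; origin: centre of its underside.
- glue: glue stick with a yellow cap standing on end, 30 mm across, 85 mm high, on the far side. Bystander; origin: centre of its underside.
- scraper: plate scraper (spatula), 200 mm long, lying at the left side. Bystander; origin: middle of its length.
- dish: small white bowl, 90 mm across, 30 mm high, at the right side. Bystander; origin: centre of its underside.
Not all that is in view belongs to the job. What is shaped like the plate but orange is not meant.

How it is judged:
By the outcome, as a careful person would: the job done as asked, in the order asked, and still so for the second after the job is handed in, with the robot touching nothing.
It also fails if it takes over 64 s, if anything falls off the work surface, if the arm or the gripper's body presses on something with over 40 N, if the wrist force passes 120 N, or if a joint passes its speed limit or range.

### The arm

A 6-joint arm with a two-finger parallel gripper is mounted at the origin on the work surface. World frame = base frame: x ahead of the robot, y to its left, z up, the work surface at z = 0. Lengths are in m, angles in rad, forces in N, time in s.
With the tool pointing down it reaches from about 0.275 to 0.825 m from the base axis. Payload 5.2 kg.
Tool frame: the origin (TCP) lies midway between the tips of the shut fingers; the grasp point (between the pads) lies 19 mm behind it; z points along the fingers, y is the direction in which the jaws open and shut (so a half turn about z gives the same grasp; the last joint's range is limited). The gripper opens to 93 mm and grips with 3 to 60 N. Pads are 15 mm wide; open, the fingers measure 128 mm over their backs; the gripper's body (75 mm by 188 mm) begins 65 mm behind the grasp point.
Start: joints at [0.906, 0.259, 1.535, -0, 1.348, -0.203], TCP at [0.245, 0.492, 0.219] pointing down, gripper open.
Joint ranges: [-3.14, 3.14], [-0.91, 2.08], [0.19, 2.58], [-1.22, 4.36], [0.22, 2.71], [-3.12, 3.12]. Speed limits (rad/s): [2.57, 2.57, 3.14, 3.14, 3.14, 3.14].

### API

Orientations are given as a unit quaternion [w, x, y, z].
In Python, from bench import * gives the robot as it stands.
- The arm moves only by the tool jog_arm, never from a script. Its argument "commands" is a list of rows, each an object of numbers: "dx", "dy", "dz": the shift along the tool's x, y, z in units of 25 mm (1.0 is 25 mm); "spin": the turn about the tool's z in units of 6 degrees (1.0 is 6 degrees). A call has 1 to 12 rows; each row shifts and turns the pose as measured when the row begins, along the tool's axes as they then stand; what a row does not reach is not made up. A row lasts 1/8 s, in which the tool goes at most 62.5 mm and 10.7 degrees, less where a joint would pass 70% of its speed; a pose out of reach is approached as far as the arm can. A call is refused whole if a number of a shift passes 1 or a number of a turn 1, either way. A call with a gripper value outside its range is refused whole. "fingers" is the closure, from 0 (fully open) to 1 (shut), set as the call begins (left out, the last holds). The fingers move at their own pace and stop on an object; "newtons" is the grip in N (left out, the last holds). Time passes only in rows, so rows that do not move let the fingers close. It gives the time, the measured TCP pose, the force and the opening at its end, in the units of the state.
- get_state(): the state, without advancing time (a new reading comes with each control period).
- capture(name): name is "scene" or "top"; returns a dict with "img" (384x512x3 uint8, red, green, blue), "camera_matrix" (3x3 intrinsics, pixels), "k1" (the pictures are not rectified: a ray, as slopes to the right and down, at radius r is drawn at 1 + k1 r^2 times it, then the intrinsics apply), "xyz" and "orientation" of the camera in the world. Camera axes: x right, y down, z forward; pixel columns grow to the right and rows downward; lengths in m; the calibration is good to about 2 mm. A picture is of the moment at which its call begins. There is no depth.
- hand_in(): hands the job in, once; it reports no verdict.
The state is a dict: "clock": time; "joints": joint angles; "joint_velocities": joint speeds; "tau": joint torques, N m; "ee_pos": TCP position; "tool_rot": TCP orientation; "force": force on the tool from outside, world axes, zero at the start; "wrist_torque": the same for the moment, N m; "opening": finger opening in m.
Only numpy, scipy, OpenCV 4.12 (cv2) and the standard library are available. Lean on these libraries where they do the work, as an engineer would, in place of code of your own. Each camera call takes 0.05 s, during which the arm holds its last target. There are 200 camera calls.

## Working session

There is one attempt and no reset: what is moved stays moved. The work goes in short steps, Python scripts to look and compute and a tool call to move; the robot and the scene stay as the last step left them, time stands still between calls to the robot, and variables do not carry over. Pictures are saved under pics/ and viewed, about 8 in all and at most 12, crops included, and the job is handed in when it is done.

Besides the shell and the picture viewer there is one more tool, called as name([rows], argument=value, ...), one row to a line, values as JSON. jog_arm: Moves the arm, as the interface text tells. Its arguments: {"type":"object","properties":{"commands":{"type":"array","items":{"type":"object","properties":{"dx":{"type":"number"},"dy":{"type":"number"},"dz":{"type":"number"},"spin":{"type":"number"}}}},"fingers":{"type":"number"},"newtons":{"type":"number"}},"required":["commands"]}

```bash
mkdir -p pics; ls; cat > h.py <<'E'
from bench import *
import numpy as np, cv2
from scipy.spatial.transform import Rotation as R
def rot(q): return R.from_quat([q[1],q[2],q[3],q[0]]).as_matrix()
def save(c,n): cv2.imwrite(f'pics/{n}.png',c['img'][:,:,::-1])
def ray(c,px):
    K=np.array(c['camera_matrix']);s=(np.array(px,float)-K[:2,2])/[K[0,0],K[1,1]]
    u=s.copy()
    for _ in range(20): u=s/(1+c['k1']*(u@u))
    d=rot(c['orientation'])@np.array([u[0],u[1],1]);return np.array(c['xyz']),d/np.linalg.norm(d)
def onz(c,px,z):
    o,d=ray(c,px);return o+d*(z-o[2])/d[2]
def tri(c1,p1,c2,p2):
    o1,d1=ray(c1,p1);o2,d2=ray(c2,p2)
    t=np.linalg.lstsq(np.c_[d1,-d2],o2-o1,rcond=None)[0]
    a,b=o1+t[0]*d1,o2+t[1]*d2;return (a+b)/2,np.linalg.norm(a-b)
def proj(c,p):
    v=rot(c['orientation']).T@(np.array(p)-np.array(c['xyz']));u=v[:2]/v[2]
    u=u*(1+c['k1']*(u@u));K=np.array(c['camera_matrix']);return u*[K[0,0],K[1,1]]+K[:2,2]
E
python3 - <<'E'
from h import *
print(get_state())
for n in('scene','top'):
    c=capture(n);save(c,n+'0');print({k:v for k,v in c.items() if k!='img'})
a=cv2.imread('pics/scene0.png');b=cv2.imread('pics/top0.png')
E
```

```text
pics
{'clock': 0.0, 'joints': array([ 9.06200447e-01,  2.59376566e-01,  1.53605520e+00,  1.64894580e-05,
        1.34801656e+00, -2.02810717e-01]), 'joint_velocities': array([-0.00116427,  0.00051289,  0.00052548,  0.00105058,  0.00128884,
        0.00099101]), 'tau': array([-8.04092779e-04, -4.37319124e+01, -2.84002143e+01,  7.15212361e-02,
        4.16599901e-02, -1.49109801e-04]), 'ee_pos': array([0.24468945, 0.49196843, 0.21781085]), 'tool_rot': array([-3.97203489e-04,  2.28848191e-01,  9.73461681e-01, -8.38554990e-04]), 'force': array([-0.14371106,  0.98580927, -0.53655231]), 'wrist_torque': array([ 0.00574163,  0.02862556, -0.02094059]), 'opening': 0.09292276730641996}
{'camera_matrix': array([[438.91083846,   0.        , 256.28434706],
       [  0.        , 438.91083846, 195.1440702 ],
       [  0.        ,   0.        ,   1.        ]]), 'k1': 0.01901441013277012, 'xyz': array([1.1551573 , 0.81286237, 1.36066499]), 'orientation': array([-0.11631208,  0.29667872,  0.88665766, -0.33509913])}
{'camera_matrix': array([[369.34801016,   0.        , 252.08791121],
       [  0.        , 369.34801016, 194.04421771],
       [  0.        ,   0.        ,   1.        ]]), 'k1': -0.04321652396596838, 'xyz': array([0.26608473, 0.01685647, 1.30020564]), 'orientation': array([ 0.08164047, -0.68507941,  0.71929992, -0.0812937 ])}
```

View pics/scene0.png

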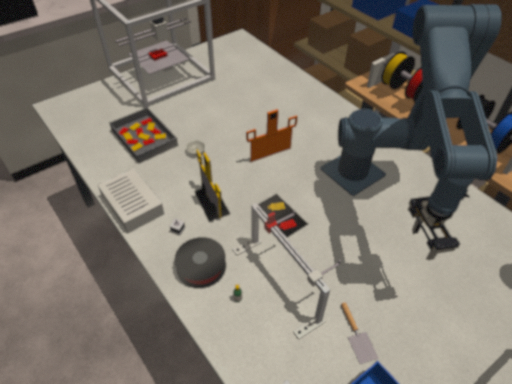

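View pics/top0.png

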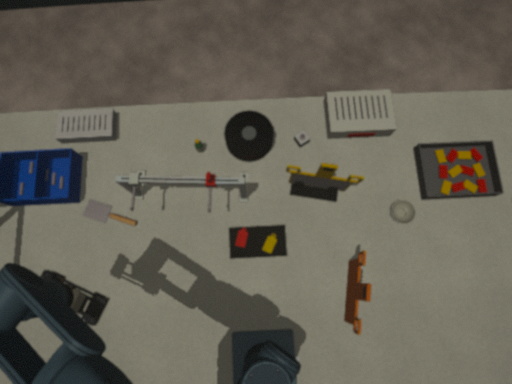

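Top view: the yellow plate is at about (325,175) in the black dock, the rail runs (118..248,180) with the red tab at (210,180), and the arms point down (towards the robot). The fixed hook is at about (136,180). Things that could be mistaken for the plate: the orange plate (358,290), the yellow tag (270,244) and the yellow bits in the tray (460,170). For the red tab: the red tag (241,238) and the spool (250,135). I choose the yellow plate in the dock and the red block on the rail, and check both close up.

```bash
python3 - <<'E'
from h import *
a=cv2.imread('pics/scene0.png');b=cv2.imread('pics/top0.png')
t=cv2.resize(b[155:220,110:375],None,fx=3,fy=3,interpolation=cv2.INTER_CUBIC)
s=cv2.resize(a[140:340,180:350],None,fx=2,fy=2,interpolation=cv2.INTER_CUBIC)[:400]
o=np.zeros((600,800,3),np.uint8);o[:195,:795]=t;o[200:600,:340]=s
p=cv2.resize(a[145:225,180:240],None,fx=5,fy=5,interpolation=cv2.INTER_CUBIC);o[200:600,400:700]=p
cv2.imwrite('pics/crop1.png',o)
E
```

```text
(no output)
```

View pics/crop1.png

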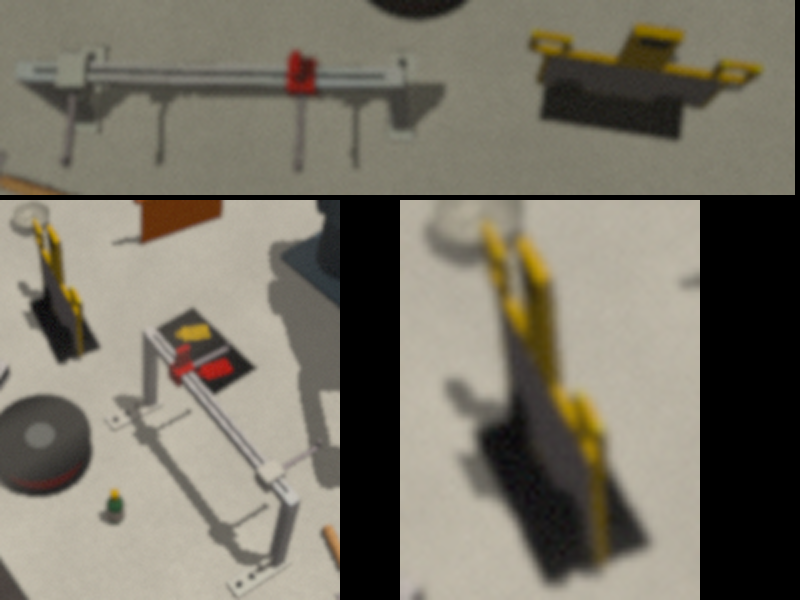

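The crop confirms the yellow, upright plate with black patch and two eyes in the black dock. The red block with tab is on the rail and the white block is at crop (71,68). Now I'll measure them.

```bash
python3 - <<'E'
from h import *
T=capture('top');S=capture('scene')
def comps(c,lo,hi,roi,n=''):
    x0,y0,x1,y1=roi;h=cv2.cvtColor(c['img'],cv2.COLOR_RGB2HSV)[y0:y1,x0:x1]
    m=cv2.inRange(h,lo,hi);N,l,st,ce=cv2.connectedComponentsWithStats(m)
    for i in range(1,N):
        if st[i,4]>6: print(n,st[i][:4]+[x0,y0,0,0],st[i,4],(ce[i]+[x0,y0]).round(1))
comps(T,(0,140,60),(8,255,255),(190,160,230,200),'Tred')
comps(S,(0,140,60),(8,255,255),(250,200,285,245),'Sred')
comps(T,(18,140,60),(35,255,255),(270,150,375,200),'Tyel')
comps(S,(18,140,60),(35,255,255),(180,140,235,225),'Syel')
print('tips/fixed')
for n,p,z in [('fix tip',(132,209),.22),('sl tip',(209.3,211),.22),('fix block',(133.7,177.7),.222),('red tab top',(209,174.5),.267),
 ('bar L',(117,178.5),.215),('bar R',(247.5,180.5),.215),
 ('tongue top',(329.3,166.3),.257),('eyeL top',(294.3,167),.191),('eyeR top',(357.3,177.7),.191),
 ('dock c1',(290.5,194.5),.057),('dock c2',(336.5,201),.057)]:
    print(n,onz(T,p,z).round(4))
# scene px
sp=lambda x,y:(180+x/2,140+(y-200)/2)
for n,tp,s in [('bar R',(247.5,180.5),sp(150,332)),('bar L',(117,178.5),sp(293,498)),('fix blk',(133.7,177.7),sp(269,468)),('fix tip',(132,209),sp(320,444)),('sl tip',(209.3,211),sp(227,350))]:
    print('tri',n,*[np.round(v,4) for v in tri(T,tp,S,s)])
for n,tp,s in [('tongue top',(329.3,166.3),(180+131/5,145+46/5))]:
    print('tri',n,*[np.round(v,4) for v in tri(T,tp,S,s)])
A=cv2.resize(T['img'][155:205,280:375,::-1],None,fx=8,fy=8,interpolation=cv2.INTER_CUBIC)
cv2.imwrite('pics/p1.png',A)
E
```

```text
Tred [206 172   9  14] 102 [209.7 179.6]
Sred [269 212   6   6] 22 [271.3 214.2]
Sred [266 220  11   9] 53 [270.9 223.8]
Sred [279 221   6  10] 40 [282.1 225.4]
Tyel [287 163  77  20] 444 [325.2 173.1]
Syel [197 151  25  65] 287 [210. 178.]
tips/fixed
fix tip [0.4918 0.3728 0.22  ]
sl tip [0.4745 0.1409 0.22  ]
fix block [0.5886 0.3695 0.222 ]
red tab top [0.5736 0.1341 0.267 ]
bar L [0.5907 0.4236 0.215 ]
bar R [0.5642 0.0231 0.215 ]
tongue top [ 0.5842 -0.2206  0.257 ]
eyeL top [ 0.6074 -0.1255  0.191 ]
eyeR top [ 0.563  -0.3197  0.191 ]
dock c1 [ 0.5502 -0.1222  0.057 ]
dock c2 [ 0.5194 -0.2789  0.057 ]
tri bar R [0.5639 0.0285 0.1985] 0.0141
tri bar L [0.5913 0.4244 0.2129] 0.0002
tri fix blk [0.5891 0.3693 0.2214] 0.001
tri fix tip [0.4928 0.3781 0.2089] 0.0043
tri sl tip [0.4786 0.1439 0.1971] 0.0009
tri tongue top [ 0.585  -0.222   0.2626] 0.0068
```

View pics/p1.png

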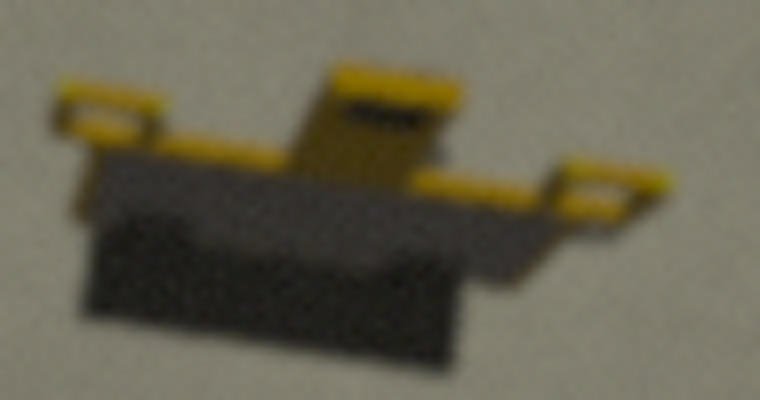

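Measured from the top view at the known heights:
- **Plate:** tongue at about (0.586,-0.222), yaw -12°, eyes 199 mm apart, which matches the given 200.
- **Rail:** yaw -3.8°, length 401 mm, which matches the given 400.
- **Hooks:** about 234 mm apart, so the slide is about 34 mm.

I'll go to the tab with the jaws along the rail.

jog_arm([
  {"dz":-1,"spin":-0.95},
  {"dz":-1,"spin":-0.95},
  {"dz":-1,"spin":-0.95},
  {"dz":-1,"spin":-0.95},
  {"dx":-1,"dy":-0.95},
  {"dx":-1,"dy":-0.95},
  {"dx":-1,"dy":-0.95},
  {"dx":-1,"dy":-0.95},
  {"dx":-1,"dy":-0.95},
  {"dx":-1,"dy":-0.95},
  {"dx":-1,"dy":-0.95},
  {"dx":-1,"dy":-0.95},
], fingers=0)

```text
schema error: expected keys dx, dy, dz, spin
```

jog_arm([
  {"dx":0,"dy":0,"dz":-1,"spin":-0.95},
  {"dx":0,"dy":0,"dz":-1,"spin":-0.95},
  {"dx":0,"dy":0,"dz":-1,"spin":-0.95},
  {"dx":0,"dy":0,"dz":-1,"spin":-0.95},
  {"dx":-1,"dy":-0.95,"dz":0,"spin":0},
  {"dx":-1,"dy":-0.95,"dz":0,"spin":0},
  {"dx":-1,"dy":-0.95,"dz":0,"spin":0},
  {"dx":-1,"dy":-0.95,"dz":0,"spin":0},
  {"dx":-1,"dy":-0.95,"dz":0,"spin":0},
  {"dx":-1,"dy":-0.95,"dz":0,"spin":0},
  {"dx":-1,"dy":-0.95,"dz":0,"spin":0},
  {"dx":-1,"dy":-0.95,"dz":0,"spin":0},
], fingers=0)

```text
clock: 1.7
ee_pos: [0.4382, 0.2874, 0.3187]
tool_rot: [-0.002, 0.022, 1.0, -0.002]
force: [0.6, 0.5, 0.6]
opening: 0.0932
```

jog_arm([
  {"dx":-0.95,"dy":-0.98,"dz":0,"spin":0.2},
  {"dx":-0.95,"dy":-0.98,"dz":0,"spin":0},
  {"dx":-0.95,"dy":-0.98,"dz":0,"spin":0},
  {"dx":-0.95,"dy":-0.98,"dz":0,"spin":0},
  {"dx":-0.95,"dy":-0.98,"dz":0,"spin":0},
  {"dx":-0.95,"dy":-0.98,"dz":0,"spin":0},
  {"dx":0,"dy":0,"dz":0,"spin":0},
])

```text
clock: 2.58
ee_pos: [0.5756, 0.1241, 0.3162]
tool_rot: [-0.004, 0.035, 0.999, -0.002]
force: [-0.0, 0.0, 0.4]
opening: 0.093
```

```bash
python3 - <<'E'
from h import *
s=get_state();print(s['ee_pos'],s['tool_rot'])
S=capture('scene');T=capture('top')
a=S['img'][130:290,180:350,::-1];a=cv2.resize(a,None,fx=3.5,fy=3.5,interpolation=cv2.INTER_CUBIC)
cv2.imwrite('pics/c2.png',a)
for p in [(.5735,.134,.267),(.5735,.134,.222),s['ee_pos']]: print(((proj(S,p)-[180,130])*3.5).round())
E
```

```text
[0.57557909 0.12406474 0.31617673] [-0.00415996  0.03488989  0.99937942 -0.00248407]
[316. 291.]
[315. 321.]
[309. 250.]
```

View pics/c2.png

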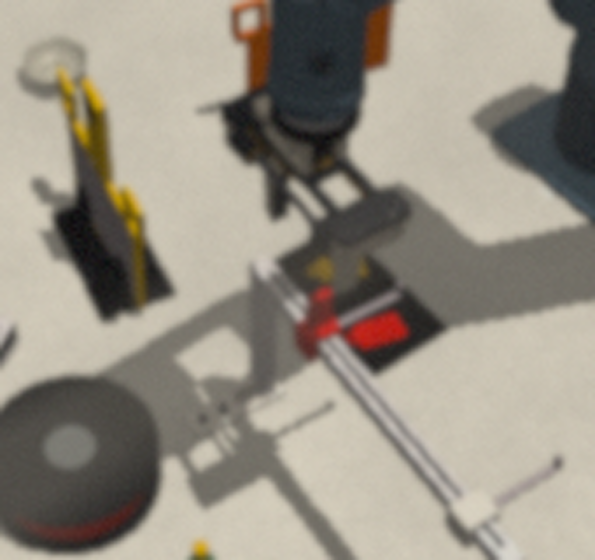

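Tab top is at crop (320,292), 4 crop px from the predicted (316,291), so the estimate holds and the gripper is above it. Descend and grip the tab.

jog_arm([
  {"dx":0.05,"dy":0.4,"dz":0.8,"spin":0},
  {"dx":0,"dy":0,"dz":0.9,"spin":0},
  {"dx":0,"dy":0,"dz":0.9,"spin":0},
  {"dx":0,"dy":0,"dz":0.6,"spin":0},
  {"dx":0,"dy":0,"dz":0,"spin":0},
])

```text
clock: 3.3
ee_pos: [0.5696, 0.1419, 0.2364]
tool_rot: [-0.003, 0.031, 1.0, -0.001]
force: [-0.2, -0.5, 0.7]
opening: 0.0928
```

jog_arm([
  {"dx":0,"dy":0,"dz":0,"spin":0},
  {"dx":0,"dy":0,"dz":0,"spin":0},
  {"dx":0,"dy":0,"dz":0,"spin":0},
  {"dx":0,"dy":0,"dz":0,"spin":0},
  {"dx":0,"dy":0,"dz":0,"spin":0},
  {"dx":0,"dy":0,"dz":0,"spin":0},
], fingers=1, newtons=15)

```text
clock: 4.05
ee_pos: [0.571, 0.1422, 0.2396]
tool_rot: [-0.001, 0.031, 1.0, -0.001]
force: [-0.2, 0.4, 0.2]
opening: 0.0378
```

jog_arm([
  {"dx":0,"dy":0,"dz":0,"spin":0},
  {"dx":0,"dy":0,"dz":0,"spin":0},
  {"dx":0,"dy":0,"dz":0,"spin":0},
  {"dx":0,"dy":0,"dz":0,"spin":0},
  {"dx":0,"dy":0,"dz":0,"spin":0},
])

```text
clock: 4.68
ee_pos: [0.571, 0.1411, 0.2395]
tool_rot: [-0.001, 0.031, 1.0, -0.001]
force: [0.8, -1.2, 1.1]
opening: 0.0099
```

```bash
python3 - <<'E'
from h import *
for _ in range(4):
    T=capture('top');s=get_state();print(s['ee_pos'],s['force'],s['opening'])
g=T['img'].astype(float).mean(2)
for x0 in (120,195):
  print([ (r, (x0+np.argmin(g[r-1:r+2,x0:x0+25].mean(0))),g[r-1:r+2,x0:x0+25].mean(0).astype(int).tolist()) for r in (192,198,204)])
E
```

```text
[0.57095949 0.1411473  0.23955091] [-0.32145992 -1.35598747  0.4563392 ] 0.009573976642259355
[0.57094618 0.14115024 0.23955598] [-0.49299267 -1.14859924 -0.16353612] 0.009779629736826648
[0.57097194 0.14112053 0.23954348] [-0.11523939 -1.59119035  0.24773287] 0.009902692127721319
[0.57094558 0.14113078 0.23955721] [ 0.26474974 -1.18857387  0.78552586] 0.009753600807663864
[(192, np.int64(138), [140, 140, 140, 140, 140, 140, 139, 136, 130, 121, 107, 96, 94, 101, 92, 73, 64, 61, 60, 62, 65, 72, 78, 77, 82]), (198, np.int64(134), [142, 141, 141, 142, 140, 143, 141, 140, 142, 142, 138, 129, 115, 104, 104, 126, 137, 140, 141, 141, 141, 137, 124, 116, 131]), (204, np.int64(133), [139, 139, 139, 139, 140, 142, 143, 140, 141, 141, 135, 122, 110, 105, 120, 137, 139, 138, 138, 138, 140, 141, 140, 140, 142])]
[(192, np.int64(218), [139, 140, 140, 139, 140, 140, 140, 138, 139, 139, 138, 134, 117, 92, 74, 70, 65, 58, 58, 68, 70, 66, 55, 40, 41]), (198, np.int64(219), [133, 131, 130, 130, 131, 129, 129, 128, 127, 128, 125, 119, 105, 90, 77, 70, 68, 61, 55, 63, 71, 69, 60, 44, 35]), (204, np.int64(219), [68, 67, 68, 70, 70, 70, 71, 68, 69, 67, 67, 65, 64, 64, 70, 75, 75, 68, 62, 66, 76, 76, 71, 56, 40])]
```

```bash
cat >> h.py <<'E'
def armcol(img,x0,x1,r):
    g=img.astype(float).mean(2)[r-1:r+2,x0:x1].mean(0);w=np.clip(np.median(g)-8-g,0,None);return (w@np.arange(x0,x1))/w.sum()
E
python3 - <<'E'
from h import *
T=capture('top');i=cv2.imread('pics/top0.png')
for r in (196,199,202,205):
    a,b=armcol(i,126,140,r),armcol(i,203,215,r);A,B=onz(T,(a,r),.205),onz(T,(b,r),.205)
    print(r,round(a,2),round(b,2),A.round(4),B.round(4),np.hypot(*(A-B)[:2]))
u=np.array([.066,.998]); print((onz(T,(armcol(i,126,140,202),202),.205)[:2]-[.571,.1411])@u)
E
```

```text
196 133.8 209.9 [0.5353 0.3732 0.205 ] [0.5238 0.1398 0.205 ] 0.23371110905005998
199 133.15 209.89 [0.526 0.375 0.205] [0.5144 0.14   0.205 ] 0.23521480312882934
202 132.84 209.7 [0.5166 0.3757 0.205 ] [0.5051 0.1408 0.205 ] 0.23515575199484134
205 132.46 209.3 [0.5073 0.3766 0.205 ] [0.4959 0.1422 0.205 ] 0.23468552195084405
0.23051810216834692
```

jog_arm([
  {"dx":0,"dy":0.3,"dz":0,"spin":0},
  {"dx":0,"dy":0.3,"dz":0,"spin":0},
  {"dx":0,"dy":0.3,"dz":0,"spin":0},
  {"dx":0,"dy":0.3,"dz":0,"spin":0},
  {"dx":0,"dy":0,"dz":0,"spin":0},
])

```text
clock: 5.55
ee_pos: [0.5732, 0.1729, 0.2396]
tool_rot: [-0.001, 0.031, 1.0, -0.002]
force: [0.3, -1.9, 0.2]
opening: 0.0097
```

jog_arm([
  {"dx":0,"dy":0,"dz":0,"spin":0},
  {"dx":0,"dy":0,"dz":0,"spin":0},
  {"dx":0,"dy":0,"dz":0,"spin":0},
  {"dx":0,"dy":0,"dz":0,"spin":0},
  {"dx":0,"dy":0,"dz":-0.9,"spin":0},
  {"dx":0,"dy":0,"dz":-1,"spin":0},
  {"dx":0,"dy":0,"dz":-1,"spin":0},
  {"dx":0,"dy":-0.5,"dz":-0.5,"spin":0},
  {"dx":0,"dy":-1,"dz":0,"spin":0},
  {"dx":0,"dy":-1,"dz":0,"spin":0},
  {"dx":0,"dy":-1,"dz":0,"spin":0},
  {"dx":0,"dy":-1,"dz":0,"spin":0},
], fingers=0)

```text
clock: 7.05
ee_pos: [0.5646, 0.0573, 0.3248]
tool_rot: [-0.003, 0.029, 1.0, -0.001]
force: [0.6, 0.1, -0.1]
opening: 0.0933
```

jog_arm([
  {"dx":0,"dy":-1,"dz":0,"spin":0},
  {"dx":0,"dy":-1,"dz":0,"spin":0},
  {"dx":0,"dy":-1,"dz":0,"spin":0},
  {"dx":0,"dy":-1,"dz":0,"spin":0},
  {"dx":0,"dy":-1,"dz":0,"spin":0},
  {"dx":0,"dy":-1,"dz":0,"spin":0},
  {"dx":0,"dy":0,"dz":0,"spin":0.97},
  {"dx":0,"dy":0,"dz":0,"spin":0.97},
  {"dx":0,"dy":0,"dz":0,"spin":0.97},
  {"dx":0,"dy":0,"dz":0,"spin":0.97},
  {"dx":0,"dy":0,"dz":0,"spin":0.97},
  {"dx":0,"dy":0,"dz":0,"spin":0.97},
])

```text
clock: 8.55
ee_pos: [0.5477, -0.1093, 0.3187]
tool_rot: [-0.008, 0.342, 0.94, -0.004]
force: [-0.1, 0.8, 0.4]
opening: 0.0926
```

jog_arm([
  {"dx":0,"dy":0,"dz":0,"spin":0.97},
  {"dx":0,"dy":0,"dz":0,"spin":0.97},
  {"dx":0,"dy":0,"dz":0,"spin":0.97},
  {"dx":0,"dy":0,"dz":0,"spin":0.97},
  {"dx":0,"dy":0,"dz":0,"spin":0.97},
  {"dx":0,"dy":0,"dz":0,"spin":0.97},
  {"dx":0,"dy":0,"dz":0,"spin":0.97},
  {"dx":0,"dy":0,"dz":0,"spin":0.97},
  {"dx":0,"dy":0,"dz":0,"spin":0.97},
  {"dx":0,"dy":0,"dz":0,"spin":0.97},
  {"dx":0,"dy":0,"dz":0,"spin":0},
])

```text
clock: 9.93
ee_pos: [0.5408, -0.1169, 0.3129]
tool_rot: [-0.009, 0.769, 0.639, -0.011]
force: [-0.5, 0.5, -0.8]
opening: 0.0925
```

```bash
python3 - <<'E'
from h import *
T=capture('top');i=T['img'];save(T,'top3')
for r in (196,199,202,205):
    a,b=armcol(i,126,140,r),armcol(i,210,227,r);A,B=onz(T,(a,r),.205),onz(T,(b,r),.205)
    print(r,round(a,2),round(b,2),A.round(4),B.round(4),(A-B)[:2]@[.066,.998])
s=get_state();print(s['ee_pos'],s['joints']);Y=rot(s['tool_rot'])[:,1];print(Y,np.degrees(np.arctan2(Y[1],Y[0])))
h=cv2.cvtColor(i,cv2.COLOR_RGB2HSV)[160:200,185:235];m=cv2.inRange(h,(0,140,60),(8,255,255));ys,xs=np.nonzero(m);print(xs.mean()+185,ys.mean()+160,xs.min()+185,xs.max()+185)
E
```

```text
196 133.85 218.25 [0.5353 0.3731 0.205 ] [0.5225 0.1143 0.205 ] 0.259039757623897
199 133.16 218.1 [0.526  0.3749 0.205 ] [0.5132 0.1151 0.205 ] 0.2602006407982835
202 132.8 218.06 [0.5166 0.3758 0.205 ] [0.5039 0.1154 0.205 ] 0.260672974604536
205 132.45 217.9 [0.5073 0.3766 0.205 ] [0.4946 0.1162 0.205 ] 0.2608031140831082
[ 0.54077543 -0.11689435  0.31290468] [-0.40671936  0.23986773  1.33326238 -0.01153029  1.59521702 -0.22425685]
[ 0.98295946 -0.18157703 -0.02864391] -10.465973685975017
198.05882352941177 179.5686274509804 194 202
```

```bash
python3 - <<'E'
from h import *
T=capture('top');i=T['img']
for r in (196,199,202,205,208):
    a,b=armcol(i,126,140,r),armcol(i,191,205,r);A,B=onz(T,(a,r),.205),onz(T,(b,r),.205)
    print(r,round(a,2),round(b,2),A.round(4),B.round(4),(A-B)[:2]@[.066,.998])
B0,B1=onz(T,(209.7,179.6),.245),onz(T,(198.06,179.57),.245);print(B0,B1,B1-B0)
E
```

```text
196 133.76 197.99 [0.5353 0.3733 0.205 ] [0.5256 0.1761 0.205 ] 0.19745989209802092
199 133.14 197.93 [0.526 0.375 0.205] [0.5162 0.1764 0.205 ] 0.19883460133926506
202 132.79 197.95 [0.5166 0.3758 0.205 ] [0.5069 0.1765 0.205 ] 0.19955998275046888
205 132.45 197.77 [0.5073 0.3766 0.205 ] [0.4976 0.1772 0.205 ] 0.19968170692727594
208 131.83 197.39 [0.4981 0.3783 0.205 ] [0.4884 0.1785 0.205 ] 0.20006681952169608
[0.56431068 0.13480444 0.245     ] [0.56613858 0.16937565 0.245     ] [0.0018279  0.03457121 0.        ]
```

Hooks now measure 199–200 mm apart. Next the plate handle.

jog_arm([
  {"dx":-0.95,"dy":0.64,"dz":0,"spin":0.25},
  {"dx":-0.95,"dy":0.64,"dz":0,"spin":0},
  {"dx":-0.95,"dy":0.64,"dz":0,"spin":0},
  {"dx":-0.95,"dy":0.64,"dz":0,"spin":0},
  {"dx":0,"dy":0,"dz":0,"spin":0},
  {"dx":0,"dy":0,"dz":0,"spin":0},
])

```text
clock: 10.78
ee_pos: [0.5849, -0.2251, 0.311]
tool_rot: [-0.01, 0.774, 0.634, -0.011]
force: [-0.0, 1.1, 0.1]
opening: 0.093
```

```bash
python3 - <<'E'
from h import *
s=get_state();print(s['ee_pos']);print(rot(s['tool_rot']).round(3))
S=capture('scene');a=cv2.resize(S['img'][100:230,150:270,::-1],None,fx=4.5,fy=4.5,interpolation=cv2.INTER_CUBIC)
cv2.imwrite('pics/c4.png',a)
E
```

```text
[ 0.58491388 -0.22511443  0.31104783]
[[ 0.197  0.98  -0.03 ]
 [ 0.98  -0.197  0.001]
 [-0.005 -0.03  -1.   ]]
```

View pics/c4.png

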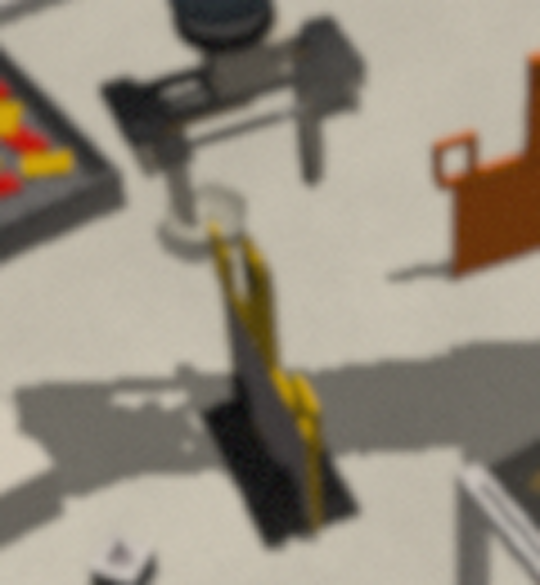

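The open jaws straddle the tongue: tips at crop (182,220) and (310,180), tongue top at (258,248). The orange plate is untouched. Descend.

jog_arm([
  {"dx":0.12,"dy":0.15,"dz":0.8,"spin":0},
  {"dx":0,"dy":0,"dz":0.9,"spin":0},
  {"dx":0,"dy":0,"dz":0.9,"spin":0},
  {"dx":0,"dy":0,"dz":0.8,"spin":0},
  {"dx":0,"dy":0,"dz":0.4,"spin":0},
  {"dx":0,"dy":0,"dz":0,"spin":0},
])

```text
clock: 11.58
ee_pos: [0.5858, -0.2165, 0.2168]
tool_rot: [-0.008, 0.771, 0.637, -0.01]
force: [-0.1, 0.0, 1.3]
opening: 0.0927
```

jog_arm([
  {"dx":0,"dy":0,"dz":0,"spin":0},
  {"dx":0,"dy":0,"dz":0,"spin":0},
  {"dx":0,"dy":0,"dz":0,"spin":0},
  {"dx":0,"dy":0,"dz":0,"spin":0},
  {"dx":0,"dy":0,"dz":0,"spin":0},
  {"dx":0,"dy":0,"dz":0,"spin":0},
  {"dx":0,"dy":0,"dz":0,"spin":0},
  {"dx":0,"dy":0,"dz":0,"spin":0},
  {"dx":0,"dy":0,"dz":0,"spin":0},
  {"dx":0,"dy":0,"dz":0,"spin":0},
  {"dx":0,"dy":0,"dz":0,"spin":0},
], fingers=1, newtons=35)

```text
clock: 12.95
ee_pos: [0.5889, -0.2175, 0.2198]
tool_rot: [-0.004, 0.771, 0.637, -0.008]
force: [0.7, -0.3, -1.3]
opening: 0.0119
```

jog_arm([
  {"dx":0,"dy":0,"dz":-0.3,"spin":0},
  {"dx":0,"dy":0,"dz":-0.5,"spin":0},
  {"dx":0,"dy":0,"dz":-0.5,"spin":0},
  {"dx":0,"dy":0,"dz":-0.5,"spin":0},
  {"dx":0,"dy":0,"dz":-0.6,"spin":0},
  {"dx":0,"dy":0,"dz":-0.6,"spin":0},
  {"dx":0,"dy":0,"dz":-0.6,"spin":0},
  {"dx":0,"dy":0,"dz":-0.6,"spin":0},
  {"dx":0,"dy":0,"dz":-0.3,"spin":0},
])

```text
clock: 14.08
ee_pos: [0.5876, -0.216, 0.3404]
tool_rot: [-0.007, 0.771, 0.637, -0.01]
force: [0.2, 0.0, -2.5]
opening: 0.0119
```

jog_arm([
  {"dx":0,"dy":0,"dz":0,"spin":-0.6},
  {"dx":0,"dy":-0.4,"dz":0,"spin":-0.6},
  {"dx":0.3,"dy":-0.8,"dz":0,"spin":0},
  {"dx":0.3,"dy":-0.8,"dz":0,"spin":0},
  {"dx":0.3,"dy":-0.8,"dz":0,"spin":0},
  {"dx":0.3,"dy":-0.8,"dz":0,"spin":0},
  {"dx":0.3,"dy":-0.8,"dz":0,"spin":0},
  {"dx":0.3,"dy":-0.8,"dz":0,"spin":0},
  {"dx":0.4,"dy":-0.8,"dz":0,"spin":0},
  {"dx":0.5,"dy":-0.8,"dz":0,"spin":0},
  {"dx":0.6,"dy":-0.8,"dz":0,"spin":0},
  {"dx":0.7,"dy":-0.3,"dz":0,"spin":0},
])

```text
clock: 15.58
ee_pos: [0.3849, -0.099, 0.3487]
tool_rot: [-0.013, 0.728, 0.685, -0.013]
force: [0.4, 0.0, -2.3]
opening: 0.0118
```

jog_arm([
  {"dx":0.8,"dy":0,"dz":0,"spin":0},
  {"dx":0.9,"dy":0,"dz":0,"spin":0},
  {"dx":0.9,"dy":0,"dz":0,"spin":0},
  {"dx":0.9,"dy":0,"dz":0,"spin":0},
  {"dx":0.9,"dy":0,"dz":0,"spin":0},
  {"dx":0.9,"dy":0,"dz":0,"spin":0},
  {"dx":0.9,"dy":0,"dz":0,"spin":0},
  {"dx":0.9,"dy":0,"dz":0,"spin":0},
  {"dx":0.9,"dy":0,"dz":0,"spin":0},
  {"dx":0.9,"dy":0,"dz":0,"spin":0},
  {"dx":0.6,"dy":0,"dz":0,"spin":0},
  {"dx":0,"dy":0,"dz":0,"spin":0},
])

```text
clock: 17.08
ee_pos: [0.3982, 0.1532, 0.3508]
tool_rot: [-0.013, 0.727, 0.687, -0.012]
force: [0.6, 0.4, -3.0]
opening: 0.0118
```

jog_arm([
  {"dx":0.8,"dy":0.1,"dz":0,"spin":0.1},
  {"dx":0.9,"dy":0.1,"dz":0,"spin":0},
  {"dx":0.9,"dy":0.1,"dz":0,"spin":0},
  {"dx":0.9,"dy":0.1,"dz":0.5,"spin":0},
  {"dx":0.9,"dy":0.1,"dz":0.8,"spin":0},
  {"dx":0.6,"dy":0.1,"dz":0.8,"spin":0},
  {"dx":0.2,"dy":0.1,"dz":0.8,"spin":0},
  {"dx":0,"dy":0,"dz":0.4,"spin":0},
  {"dx":0,"dy":0,"dz":0,"spin":0},
  {"dx":0,"dy":0,"dz":0,"spin":0},
])

```text
clock: 18.32
ee_pos: [0.4235, 0.2814, 0.2666]
tool_rot: [-0.011, 0.732, 0.681, -0.013]
force: [0.1, -0.8, -2.1]
opening: 0.0118
```

```bash
python3 - <<'E'
from h import *
s=get_state();print(s['ee_pos'],s['force']);print(rot(s['tool_rot']).round(3))
S=capture('scene');T=capture('top')
a=cv2.resize(T['img'][165:265,105:230,::-1],None,fx=4,fy=4,interpolation=cv2.INTER_CUBIC)
b=cv2.resize(S['img'][185:325,250:350,::-1],None,fx=3,fy=3,interpolation=cv2.INTER_CUBIC)
o=np.zeros((420,800,3),np.uint8);o[:400,:500]=a;o[:,500:]=b;cv2.imwrite('pics/c5.png',o)
E
```

```text
[0.42351826 0.28138978 0.26662684] [ 0.12526164 -0.79749711 -2.07210952]
[[ 0.071  0.997 -0.034]
 [ 0.997 -0.071 -0.002]
 [-0.004 -0.034 -0.999]]
```

View pics/c5.png

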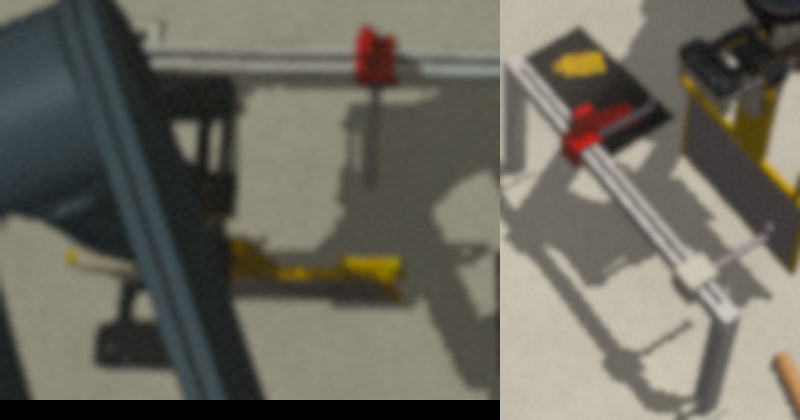

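```bash
python3 - <<'E'
from h import *
T=capture('top');s=get_state()
h=cv2.cvtColor(T['img'],cv2.COLOR_RGB2HSV);m=cv2.inRange(h,(18,110,50),(38,255,255))[222:242,115:215];ys,xs=np.nonzero(m)
for lo,hi in ((115,130),(186,215)):
    k=(xs+115>=lo)&(xs+115<hi);print(xs[k].min()+115,xs[k].max()+115,ys[k].min()+222,ys[k].max()+222)
u=np.array([.066,.998]);z=s['ee_pos'][2]-.2198+.191
eL=onz(T,(122,229),z);eR=onz(T,(205.6,231.5),z);eC=onz(T,(198.4,231.2),z)
print(eL,eR,eC,(eL-eR)[:2]@u)
f,sl=onz(T,(132.45,205),.205),onz(T,(197.77,205),.205)
print('eye R vs slide',(eC-sl)[:2]@u,'mid vs mid',((eL+eR)/2-(f+sl)/2)[:2]@u, 'TCP vs mid',(s['ee_pos'][:2]-((f+sl)/2)[:2])@u)
E
```

```text
121 123 228 230
186 205 229 239
[0.43004894 0.39482743 0.23791239] [0.41133065 0.15088707 0.23791239] [0.41319583 0.17171978 0.23791239] 0.24468789083603804
eye R vs slide -0.011032625259855537 mid vs mid -0.009449764131349231 TCP vs mid -0.0005505885254066048
```

The measured eye span is 244.7 mm (expected 244). The plate needs +10 mm along the rail, then forward.

jog_arm([
  {"dx":0.2,"dy":0,"dz":0,"spin":0.05},
  {"dx":0.2,"dy":0,"dz":0,"spin":0},
  {"dx":0,"dy":0.3,"dz":0,"spin":0},
  {"dx":0,"dy":0.4,"dz":-0.02,"spin":0},
  {"dx":0,"dy":0.4,"dz":-0.02,"spin":0},
  {"dx":0,"dy":0,"dz":0,"spin":0},
])

```text
clock: 19.23
ee_pos: [0.4548, 0.2901, 0.2676]
tool_rot: [-0.01, 0.734, 0.679, -0.012]
force: [0.5, -0.3, -3.7]
opening: 0.0119
```

```bash
python3 - <<'E'
from h import *
s=get_state();print(s['ee_pos'],s['force']);print(rot(s['tool_rot']).round(3))
T=capture('top');S=capture('scene')
a=cv2.resize(T['img'][165:245,105:220,::-1],None,fx=4,fy=4,interpolation=cv2.INTER_CUBIC)
b=cv2.resize(S['img'][185:325,250:350,::-1],None,fx=3.4,fy=3.4,interpolation=cv2.INTER_CUBIC)
o=np.zeros((476,800,3),np.uint8);o[:320,:460]=a;o[:,460:]=b;cv2.imwrite('pics/c6.png',o)
h=cv2.cvtColor(T['img'],cv2.COLOR_RGB2HSV);m=cv2.inRange(h,(18,110,50),(38,255,255))[205:240,112:215];ys,xs=np.nonzero(m);print(xs.min()+112,xs.max()+112)
E
```

```text
[0.45477191 0.29008684 0.26762081] [ 0.53232339 -0.30512053 -3.69951746]
[[ 0.077  0.997 -0.032]
 [ 0.997 -0.077 -0.001]
 [-0.004 -0.031 -1.   ]]
113 202
```

View pics/c6.png

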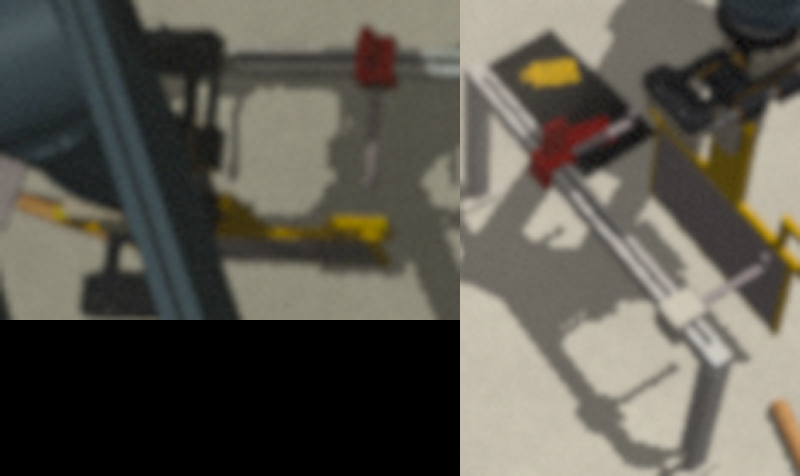

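Top crop: the right eye is at (361,225) with the sliding tip at (368,185). Scene crop: the fixed tip at (765,260) faces the left eye at (785,245). Checking the eye against the arm numerically.

```bash
python3 - <<'E'
from h import *
T=capture('top');u=np.array([.066,.998])
h=cv2.cvtColor(T['img'],cv2.COLOR_RGB2HSV);m=cv2.inRange(h,(18,110,50),(38,255,255))[215:228,184:215]
print(np.nonzero(m.any(0))[0]+184, m.sum(0)//255)
sl=onz(T,(197.77,205),.205)
for e in (195.25,): print((onz(T,(e,221.2),.239)-sl)[:2]@u)
for e in (202.6,): print('edge-.022',(onz(T,(e,221.2),.239)-sl)[:2]@u+.022)
S=capture('scene')
for n,z in (('eye low',.201-.001),): pass
f=onz(T,(132.45,205),.205)
print('scene px fixed tip top',((proj(S,(.486,.379,.223))-[250,185])*3.4+[460,0]).round())
c=np.array([.4525,.2805]);e=c+.1*np.array([.072,.997])
for zz in (.230,.192): 
  for o in(-.014,.014): print(zz,o,((proj(S,(*(e+o*u),zz))-[250,185])*3.4+[460,0]).round())
E
```

```text
[184 185 186 187 188 189 190 191 192 193 194 195 196 197 198 199 200 201
 202] [3 4 6 6 6 6 7 7 7 7 7 7 8 9 9 9 9 6 4 0 0 0 0 0 0 0 0 0 0 0 0]
-0.0005485680123764105
edge-.022 2.592460639896932e-05
scene px fixed tip top [772. 250.]
0.23 -0.014 [785. 221.]
0.23 0.014 [805. 243.]
0.192 -0.014 [778. 244.]
0.192 0.014 [798. 266.]
```

Sliding eye is centred on its arm within 1 mm. Advance over the tips.

jog_arm([
  {"dx":0,"dy":0.35,"dz":-0.01,"spin":0},
  {"dx":0,"dy":0.4,"dz":-0.01,"spin":0},
  {"dx":0,"dy":0.4,"dz":-0.01,"spin":0},
  {"dx":0,"dy":0.4,"dz":-0.01,"spin":0},
])

```text
clock: 19.92
ee_pos: [0.4942, 0.2873, 0.268]
tool_rot: [-0.01, 0.733, 0.68, -0.012]
force: [-0.3, 0.1, -3.3]
opening: 0.0118
```

jog_arm([
  {"dx":0,"dy":0.4,"dz":-0.02,"spin":0},
  {"dx":0,"dy":0.4,"dz":-0.02,"spin":0},
  {"dx":0,"dy":0.4,"dz":-0.02,"spin":0},
  {"dx":0,"dy":0,"dz":0,"spin":0},
])

```text
clock: 20.42
ee_pos: [0.5275, 0.2845, 0.2679]
tool_rot: [-0.01, 0.733, 0.68, -0.012]
force: [-0.5, -0.7, -2.5]
opening: 0.0118
```

No contact forces. Now look before lowering.

```bash
python3 - <<'E'
from h import *
T=capture('top');S=capture('scene')
a=cv2.resize(T['img'][165:235,105:220,::-1],None,fx=4,fy=4,interpolation=cv2.INTER_CUBIC)
b=cv2.resize(S['img'][185:325,250:350,::-1],None,fx=3.4,fy=3.4,interpolation=cv2.INTER_CUBIC)
o=np.zeros((476,800,3),np.uint8);o[:280,:460]=a;o[:,460:]=b;cv2.imwrite('pics/c7.png',o)
E
```

```text
(no output)
```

View pics/c7.png

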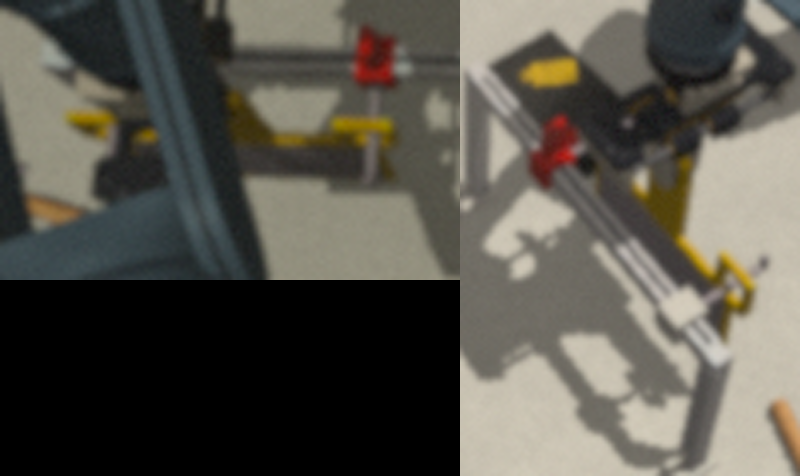

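jog_arm([
  {"dx":0,"dy":0,"dz":0.25,"spin":0},
  {"dx":0,"dy":0,"dz":0.25,"spin":0},
  {"dx":0,"dy":0,"dz":0,"spin":0},
])

```text
clock: 20.9
ee_pos: [0.525, 0.2849, 0.2546]
tool_rot: [-0.011, 0.733, 0.68, -0.013]
force: [-0.0, 0.3, -3.0]
opening: 0.012
```

Both arms pass through the eyes: sliding at crop (371,125–180), fixed at (740,285) with its tip at (765,262). Keep lowering gently.

jog_arm([
  {"dx":0,"dy":0,"dz":0.1,"spin":0},
  {"dx":0,"dy":0,"dz":0.1,"spin":0},
  {"dx":0,"dy":0,"dz":0,"spin":0},
])

```text
clock: 21.28
ee_pos: [0.5247, 0.285, 0.2494]
tool_rot: [-0.011, 0.733, 0.68, -0.012]
force: [-0.1, 0.3, -2.1]
opening: 0.0118
```

jog_arm([
  {"dx":0,"dy":0,"dz":0.06,"spin":0},
  {"dx":0,"dy":0,"dz":0.06,"spin":0},
  {"dx":0,"dy":0,"dz":0,"spin":0},
])

```text
clock: 21.65
ee_pos: [0.5247, 0.285, 0.2464]
tool_rot: [-0.011, 0.733, 0.68, -0.012]
force: [-0.4, -0.3, -3.0]
opening: 0.0119
```

jog_arm([
  {"dx":0,"dy":0,"dz":0.06,"spin":0},
  {"dx":0,"dy":0,"dz":0,"spin":0},
])

```text
clock: 21.9
ee_pos: [0.5249, 0.2851, 0.246]
tool_rot: [-0.01, 0.733, 0.68, -0.012]
force: [-1.1, 0.2, -2.5]
opening: 0.0115
```

jog_arm([
  {"dx":0,"dy":0,"dz":0.04,"spin":0},
  {"dx":0,"dy":0,"dz":0,"spin":0},
])

```text
clock: 22.15
ee_pos: [0.525, 0.2851, 0.2458]
tool_rot: [-0.01, 0.733, 0.68, -0.011]
force: [-0.5, 0.1, 0.3]
opening: 0.0118
```

```bash
python3 - <<'E'
from h import *
for _ in range(6):
    capture('top');s=get_state();print(s['ee_pos'].round(4),s['force'].round(1),s['wrist_torque'].round(3))
E
```

```text
[0.525  0.2851 0.2458] [-1.2  0.3  1.2] [-0.373  0.259 -0.121]
[0.525  0.2852 0.2457] [-0.2  0.4  1.7] [-0.352  0.293 -0.098]
[0.525  0.2851 0.2457] [-1.   0.2  1. ] [-0.358  0.331 -0.101]
[0.525  0.2852 0.2457] [-0.5  0.8  2.2] [-0.415  0.33  -0.09 ]
[0.525  0.2851 0.2457] [-0.7 -0.7  2.8] [-0.406  0.301 -0.006]
[0.525  0.2851 0.2457] [-0.7 -0.6  2.1] [-0.38   0.304 -0.061]
```

jog_arm([
  {"dx":0,"dy":0,"dz":0.06,"spin":0},
  {"dx":0,"dy":0,"dz":0.02,"spin":0},
])

```text
clock: 22.7
ee_pos: [0.525, 0.2852, 0.2457]
tool_rot: [-0.01, 0.733, 0.68, -0.01]
force: [-1.9, -0.9, 3.9]
opening: 0.0118
```

```bash
python3 - <<'E'
from h import *
for _ in range(6):
    capture('top');s=get_state();print(s['ee_pos'].round(4),s['force'].round(1),s['wrist_torque'].round(3))
E
```

```text
[0.525  0.2852 0.2456] [-2.6 -0.1  6.7] [-0.521  0.609 -0.067]
[0.525  0.2852 0.2456] [-1.8 -0.7  5.9] [-0.521  0.634 -0.081]
[0.525  0.2852 0.2456] [-2.6  0.4  5. ] [-0.495  0.672 -0.06 ]
[0.525  0.2852 0.2456] [-2.5 -0.1  6.5] [-0.545  0.624 -0.119]
[0.525  0.2852 0.2456] [-3.  -0.8  5.8] [-0.473  0.66  -0.077]
[0.525  0.2852 0.2456] [-3.1  0.3  6.5] [-0.556  0.666 -0.114]
```

```bash
python3 - <<'E'
from h import *
T=capture('top');S=capture('scene')
a=cv2.resize(T['img'][170:225,105:220,::-1],None,fx=4,fy=4,interpolation=cv2.INTER_CUBIC)
b=cv2.resize(S['img'][185:305,250:350,::-1],None,fx=3.4,fy=3.4,interpolation=cv2.INTER_CUBIC)
c=cv2.resize(S['img'][250:290,310:350,::-1],None,fx=7,fy=7,interpolation=cv2.INTER_CUBIC)
o=np.zeros((510,800,3),np.uint8);o[:220,:460]=a;o[:408,460:]=b;o[225:505,:280]=c;cv2.imwrite('pics/c8.png',o)
E
```

```text
(no output)
```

View pics/c8.png

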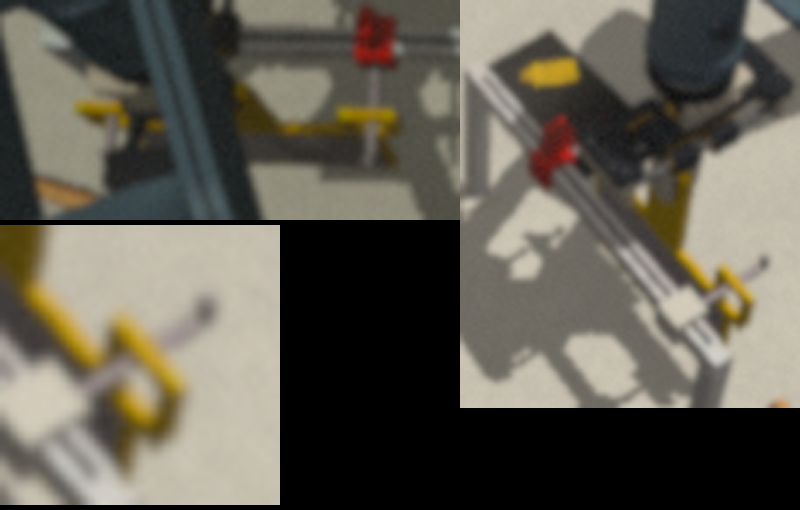

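Both arms lie within the eye windows under the top bars: fixed at inset (130,370), sliding at (371,115). The forces say both eyes carry load. Ease the preload, open, then rise.

jog_arm([
  {"dx":0,"dy":0,"dz":-0.03,"spin":0},
  {"dx":0,"dy":0,"dz":0,"spin":0},
])

```text
clock: 23.35
ee_pos: [0.5249, 0.2851, 0.2457]
tool_rot: [-0.01, 0.733, 0.68, -0.011]
force: [-1.5, 0.5, 2.5]
opening: 0.0122
```

jog_arm([
  {"dx":0,"dy":0,"dz":0,"spin":0},
  {"dx":0,"dy":0,"dz":0,"spin":0},
  {"dx":0,"dy":0,"dz":0,"spin":0},
  {"dx":0,"dy":0,"dz":0,"spin":0},
  {"dx":0,"dy":0,"dz":0,"spin":0},
  {"dx":0,"dy":0,"dz":0,"spin":0},
  {"dx":0,"dy":0,"dz":0,"spin":0},
], fingers=0.4)

```text
clock: 24.22
ee_pos: [0.5256, 0.2853, 0.2449]
tool_rot: [-0.01, 0.733, 0.68, -0.01]
force: [-0.4, -0.5, -0.8]
opening: 0.0558
```

jog_arm([
  {"dx":0,"dy":0.02,"dz":-0.4,"spin":0},
  {"dx":0,"dy":0.02,"dz":-0.7,"spin":0},
  {"dx":0,"dy":0.02,"dz":-0.9,"spin":0},
  {"dx":0,"dy":0,"dz":-0.9,"spin":0},
  {"dx":0,"dy":0,"dz":-0.9,"spin":0},
  {"dx":0,"dy":0,"dz":-0.9,"spin":0},
  {"dx":0,"dy":-0.8,"dz":-0.2,"spin":0},
  {"dx":0,"dy":-1,"dz":0,"spin":0},
  {"dx":0,"dy":-1,"dz":0,"spin":0},
  {"dx":0,"dy":-1,"dz":0,"spin":0},
  {"dx":0,"dy":-1,"dz":0,"spin":0},
  {"dx":0,"dy":0,"dz":0,"spin":0},
])

```text
clock: 25.72
ee_pos: [0.4013, 0.2942, 0.3781]
tool_rot: [-0.01, 0.733, 0.681, -0.01]
force: [-0.0, 0.3, 0.5]
opening: 0.0559
```

```bash
python3 - <<'E'
from h import *
T=capture('top');S=capture('scene');s=get_state();print(s['clock'],s['ee_pos'],s['joint_velocities'].round(3))
a=cv2.resize(T['img'][130:270,95:345,::-1],None,fx=1.9,fy=1.9,interpolation=cv2.INTER_CUBIC)
b=cv2.resize(S['img'][170:325,180:350,::-1],None,fx=3,fy=3,interpolation=cv2.INTER_CUBIC)[:465,200:510]
o=np.zeros((470,790,3),np.uint8);o[:266,:475]=a;o[:465,478:788]=b;cv2.imwrite('pics/c9.png',o)
E
```

```text
25.825 [0.40320028 0.29405187 0.37761909] [-0.013  0.027 -0.018 -0.004 -0.002 -0.   ]
```

View pics/c9.png

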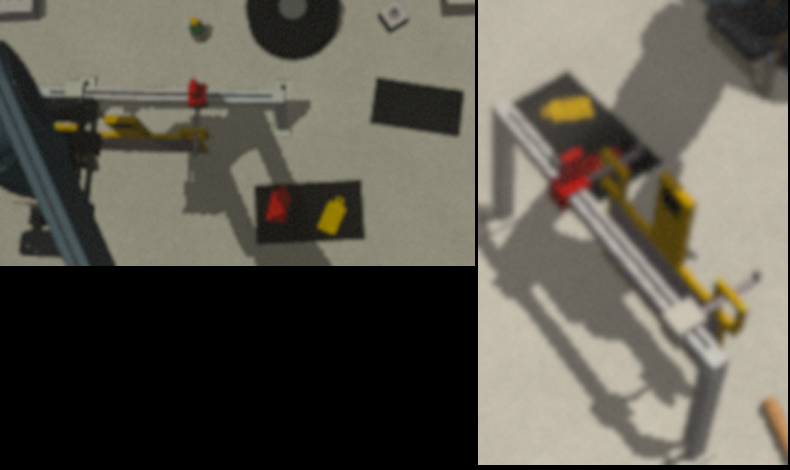

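The plate hangs by both eyes, at scene crop (735,305) on the fixed arm and (615,170) on the sliding arm. It is level, the dock is empty, and the tags are where they were. The arm is clear.

```bash
python3 -c "
from bench import *
print(hand_in())"
```

```text
the job is handed in; nothing more can be done
None
```

The plate now hangs by both eyes on the two hooks, and I handed the job in at about 26 s of the 64 s allowed.

- **Hook spacing:** I gripped the red tab and slid the sliding hook in by about 35 mm, from 235 mm. Afterwards the hooks measured 199–200 mm apart in the top camera, against 200 mm for the eyes.
- **Plate:** I lifted it straight up out of the dock, then took it forward over both hook tips with no contact force I could detect. I lowered it in steps of at most about 6 mm, 1–1.5 mm near contact. The push never passed about 7 N.
- **Before letting go:** the forces showed both eyes loaded, though unevenly: roughly 7 N on the sliding side and 2 N on the fixed side. Part of that may be because I gripped the handle about 9 mm off centre. The camera view showed both arms inside their eye windows.
- **After letting go:** the last pictures show the plate hanging level on both arms, the dock empty, and the arm clear. The bystanders in view (both tags, spool, motor and glue stick) had not visibly moved. The dish was outside that last view, and so was most of the scraper; the arm did not go near either.

**Disagreements:** camera and arm positions differed by about 5 mm at the tab and the plate. I corrected for it by measuring the eye directly against the hook in the same image. The gripper also drifted to a tilt of about 2° that the moves could not correct, but it caused no trouble.

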